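# Hold an angle in the fit-up corner for tacking

## Robot

A 6-joint arm with a two-finger parallel gripper is mounted at the origin on the work surface. World frame = base frame: x ahead of the robot, y to its left, z up, the work surface at z = 0. Lengths are in m, angles in degrees, forces in N, time in s.
With the tool pointing down it reaches from about 0.275 to 0.75 m from the base axis. Payload 10.2 kg.
Tool frame: the origin (TCP) lies on the front face of the gripper's body, between the roots of the fingers; the fingertips stand 64 mm ahead of it and the grasp point (between the pads) lies 45 mm ahead of it (r.tips_ahead is the distance from the TCP to the fingertips, in m); z points along the fingers, y is the line along which they close (so a half turn about z gives the same grasp; the last joint's range is limited). The gripper opens to 88 mm and grips with 3 to 60 N. Pads are 18 mm wide; open, the fingers measure 123 mm over their backs; the gripper's body (75 mm by 187 mm) begins 45 mm behind the grasp point.
Start: joints at [-77.773, 17.928, 85.812, -0, 76.261, -12.8], TCP at [0.222, -0.476, 0.303] pointing down, gripper open.
Joint ranges: [-168.41, 168.41], [-55.51, 124.54], [10.69, 146.95], [-70.63, 250.63], [1, 178], [-165.06, 165.06]. Speed limits (degrees/s): [136.94, 136.94, 172.46, 180, 180, 180].

## Interface

Orientations are given as a 3x3 rotation matrix whose columns are the frame's x, y, z axes.
In Python, from plant import r gives the robot as it stands. Calls block until the motion is done:
- r.move_ptp(position, orientation): joint-space move of the TCP to a pose.
- r.servo_line(position, orientation=None, rate=0.15): straight line of the TCP; orientation=None keeps the orientation; rate is the mean speed in m/s.
- r.set_joints(angles): joint-space move.
- r.let_go() and r.clamp(newtons=None): open the fingers fully, or close them until they stop; newtons is the grip in N (None keeps the last).
- r.pause(seconds).
- r.ik(position, orientation): joint angles nearest the present ones, or None.
- r.state(): the state.
- r.get_image(name): name is "side" or "top" or "wrist"; returns (picture, depth): 420x560x3 uint8, red, green, blue; 420x560 float32, m along the optical axis (not along the pixel's ray), 0 where there is no reading.
- r.get_calibration(name): a dict with "fovy" (degrees; the focal length in pixels is half the picture's height over the tangent of half this angle, whatever the lens; pixels are square), "cx", "cy" (the principal point, pixels), "R" (3x3) and "t" (3): a world point X has camera coordinates R X + t. Camera axes: x right, y down, z forward; pixel columns grow to the right and rows downward; lengths in m; the calibration is good to about 2 mm. A picture is of the moment at which its call begins: read the wrist's pose just before it. get_calibration takes no time and is no camera call; for the wrist camera it gives the pose at the moment of the call.
A pose or a line that the arm cannot do raises r.MotionError and nothing moves.
- r.job_done(): hands the job in; it is judged then, once.
The state is a dict: "time": time; "joint_pos": joint angles; "qd": joint speeds; "tau": joint torques, N m; "tool_pos": TCP position; "ee_rot": TCP orientation; "wrist_force": force on the tool from outside, world axes, zero at the start; "wrist_torque": the same for the moment, N m; "width": opening from 0.0 (shut) to 1.0 (fully open); "grasp_force": force on a finger pad.
Only numpy, scipy, OpenCV 4.12 (cv2) and the standard library are available. Lean on these libraries where they do the work, as an engineer would, in place of code of your own. Each camera call takes 0.05 s, during which the arm holds its last target. There are 200 camera calls.

## Task

Lift the shorter of the two loose pieces of steel angle onto the perforated fixture plate and set it, one leg flat and the other upright, snugly into the corner: back of the upright leg flat against the fence, cut end butted against the side of the clamped square tube. Then hold it there for tacking with one firm diagonal push into its inside corner, so that it bears on the fence and on the plate at the same time; the program finishes while still pushing, nothing is let go. Leave the other things lying on the table and plate where they are.

Things in the scene. Friction and masses are not known exactly. Their poses are not given: they have to be found in the camera images.
- short_angle: Workpiece: the shorter loose piece of dark steel angle, 100 mm long, L section 60 x 60 x 8 mm, 0.7 kg (+-10 %). Lies on one leg, the other upright. Origin on the outer heel edge at mid length; y along it (ends at -50, +50 mm), z up. Upright leg: x -8 to 0, z 0 to 60 mm (grip across it from above). Flat leg: x -60 to 0, z 0 to 8 mm. The hollow of the L opens to -x.
- butt_end (a point): End of the short angle that goes to the clamped tube: point on the heel edge at its y = +50 mm, underside.
- free_end (a point): Other end of the short angle: point on the heel edge at its y = -50 mm, underside.
- inner_corner (a point): Root of the short angle's inside corner, middle of its length (8 mm in front of the back, 8 mm above the underside): the place to push, towards the fence and down at once, 10 to 15 N each way. Friction on the plate (steel on steel, about 0.25) takes up part of the push towards the fence.
- fence: Fixed steel fence on the plate: wall 60 mm high, 12 mm thick, foot behind to x = 65 mm. Origin: the corner for the work, at the foot of its front face (x = 0; z = 0 is the plate's top, 15 mm above the table), where the clamped tube's side (y = 0) meets it. x points square into the fence, y along it; face from y = -145 to 65 mm. Angle home: its origin at (0, -50, 0) mm here, axes parallel.
- clamped_tube: 40 x 40 mm steel square tube fixed on the plate, square to the fence; same origin and axes as the fence. It fills x -170 to 0, y 0 to 40, z 0 to 40 mm; the short angle butts against its side at y = 0. A fixed toggle clamp (x about -145 mm, from y = 10 mm outwards to 195 mm, up to 66 mm above the plate) holds it down.
- plate: Fixed, perforated flat steel fixture plate on the table, 255 x 350 mm, 15 mm thick, on which the angle must stand. Frame parallel to the fence's, origin on the table 15 mm under the fence's origin; it reaches from x = -185 to 70 mm and y = -145 to 205 mm.
- long_angle: Longer piece of the same steel angle, 150 mm long (60 x 60 x 8 mm section), not wanted. Origin and axes as for the short one (origin on the heel edge, middle of its length).
- flat_bar: Loose steel flat bar offcut 40 x 120 x 8 mm lying flat, origin at the centre of its underside. Bystander.
- tube_offcut: Loose steel square tube offcut 40 x 40 x 60 mm, lying, origin at the centre of its underside. Bystander.
- wire_brush: Wire brush with wooden handle, 275 mm long, 35 mm high, along its x axis. Bystander.
- chipping_hammer: Chipping hammer lying flat, 240 mm long along its x axis, head 140 mm wide at +x, 28 mm high. Bystander.
- spray_can: Aerosol can standing upright, diameter 65 mm, 196 mm tall, origin at the centre of its underside. Bystander.
- magnet: Flat arrow-shaped welding magnet, about 82 x 40 mm and 16 mm thick, lying loose on the fixture plate near its edge on the robot's side; origin in the middle of its underside. Bystander.
- pliers: Welding pliers lying flat, 190 mm long along x, about 67 mm wide, 16 mm high. Bystander.
Mind the look-alikes: they are no part of the job. What is shaped like the short_angle but purple or red is not meant.

How it is judged:
By the outcome, as a careful person would: the job done as asked, in the order asked, and still so for the second after the job is handed in, while the arm keeps its last pose, push and grip.
It also fails if it takes over 72 s, if anything falls off the work surface, if the arm or the gripper's body presses on something with over 40 N, if the wrist force passes 120 N, or if a joint passes its speed limit or range.

## Working session

There is one attempt and no reset: what is moved stays moved. The work goes in short steps, each a Python script; the robot and the scene stay as the last script left them, time stands still between calls to the robot, and variables do not carry over. Pictures are saved under pics/ and viewed, at most 10 in all, crops included, and the job is handed in when it is done.

```bash
ls; mkdir -p pics; python3 - <<'E'
from plant import r
import cv2,numpy as np
for n in("top","side"):
    im,d=r.get_image(n); c=r.get_calibration(n); cv2.imwrite(f"pics/{n}0.png",im[:,:,::-1]); np.savez(f"{n}0.npz",im=im,d=d,R=c["R"],t=c["t"],k=[c["fovy"],c["cx"],c["cy"]])
    print(n,c,(d>0).mean())
print(r.state())
E
```

```text
pics
top {'fovy': 42.81167806800538, 'cx': 278.81335918800914, 'cy': 202.84199153637329, 'R': array([[ 3.11268469e-03, -9.99995153e-01, -7.22012076e-05],
       [-9.98623238e-01, -3.10463357e-03, -5.23640043e-02],
       [ 5.23635263e-02,  2.35094438e-04, -9.98628062e-01]]), 't': array([2.34768844e-04, 4.86269875e-01, 1.83104678e+00])} 0.9960799319727891
side {'fovy': 53.45402659395881, 'cx': 283.03261097337617, 'cy': 204.69567095446249, 'R': array([[-0.8886132 , -0.45845332, -0.01367946],
       [-0.32904143,  0.65798665, -0.67733692],
       [ 0.31952826, -0.59738942, -0.73554576]]), 't': array([0.43654124, 0.19859546, 1.06685928])} 0.9963392857142858
{'time': 0.1, 'joint_pos': array([-7.77741736e+01,  1.79555900e+01,  8.58479041e+01,  3.32541339e-04,
        7.62596358e+01, -1.27993683e+01]), 'qd': array([ 0.02596039, -0.07397054, -0.0759404 , -0.0520791 , -0.10148185,
        0.04501877]), 'tau': array([ 2.46002834e-03, -4.02815759e+01, -2.52643830e+01,  6.95191626e-02,
        3.42337706e-02, -6.30786371e-05]), 'tool_pos': array([ 0.22204836, -0.47558011,  0.30223556]), 'ee_rot': array([[ 9.06122474e-01,  4.23015378e-01, -2.27818363e-04],
       [ 4.23015366e-01, -9.06121867e-01,  1.07803004e-03],
       [ 2.49592085e-04, -1.07319792e-03, -9.99999393e-01]]), 'wrist_force': array([ 0.47681923, -0.54123345,  0.18048093]), 'wrist_torque': array([ 0.00132856, -0.04846166, -0.0042929 ]), 'grasp_force': 0.0, 'width': 0.9980377536298232}
```

View pics/top0.png

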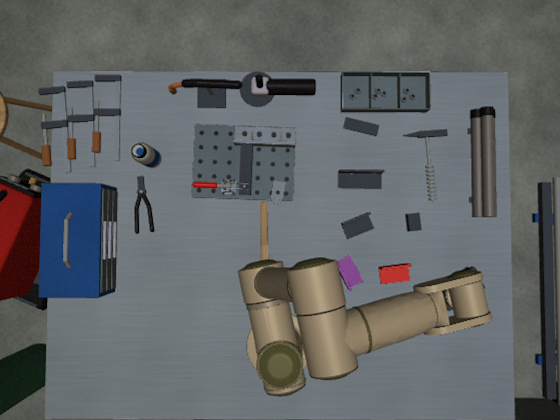

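View pics/side0.png

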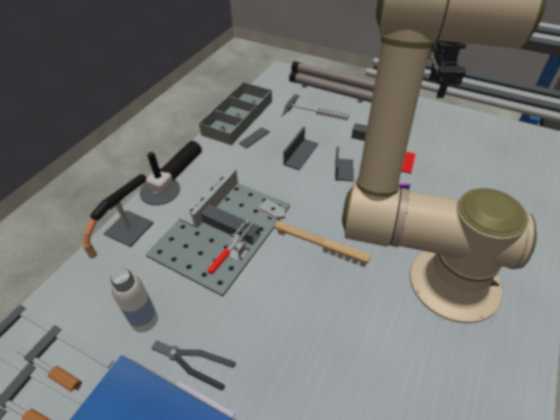

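Top view: the plate spans about (193,124)–(296,200), with the fence at (265,135) and the clamped tube at (246,170). Candidates for the workpiece are the dark angles at (357,225), about 30 px ≈ 100 mm, and (360,179), about 44 px ≈ 150 mm. The purple one at (349,271) and the red one at (394,273) are excluded by colour. (357,225) fits the short angle. I'll confirm it with an enlarged wrist view.

```bash
cat > h.py <<'E'
import numpy as np,cv2
from plant import r
def ray(c,u,v):
    f=210/np.tan(np.radians(c["fovy"]/2)); R=np.array(c["R"]); 
    d=R.T@np.array([(u-c["cx"])/f,(v-c["cy"])/f,1]); return -R.T@np.array(c["t"]),d
def onplane(c,u,v,z):
    o,d=ray(c,u,v); return o+d*(z-o[2])/d[2]
def cloud(c,d):
    f=210/np.tan(np.radians(c["fovy"]/2)); v,u=np.mgrid[:420,:560]
    P=np.stack([(u-c["cx"])/f*d,(v-c["cy"])/f*d,d],-1); return (P-np.array(c["t"]))@np.array(c["R"])
def proj(c,X):
    f=210/np.tan(np.radians(c["fovy"]/2)); p=np.array(c["R"])@X+np.array(c["t"]); return np.array([c["cx"]+f*p[0]/p[2],c["cy"]+f*p[1]/p[2]])
def down(a):  # tool down, tool y (closing) along heading a deg
    a=np.radians(a); y=np.array([np.cos(a),np.sin(a),0]); z=np.array([0,0,-1.]); return np.stack([np.cross(y,z),y,z],1)
def shot(n,name):
    c=r.get_calibration(n); im,d=r.get_image(n); cv2.imwrite(f"pics/{name}.png",im[:,:,::-1])
    np.savez(f"{name}.npz",im=im,d=d,**c); return c,im,d
def load(name):
    z=np.load(f"{name}.npz"); return {k:z[k] for k in("fovy","cx","cy","R","t")},z["im"],z["d"]
E
python3 - <<'E'
from h import *
c=r.get_calibration("top")
for n,p,z in[("short",(357,225),.01),("long",(360,179),.01),("plate1",(193,124),.015),("plate2",(296,200),.015),("corner",(253,146),.02),("brush",(264,228),.02)]: print(n,onplane(c,*p,z).round(3))
s=r.state(); w=r.get_calibration("wrist"); R=np.array(w["R"]); o=-R.T@w["t"]
E_=s["ee_rot"]; print("cam in tool",(E_.T@(o-s["tool_pos"])).round(3),"axes",(E_.T@R.T).round(3).tolist(),w["fovy"])
E
```

```text
short [ 0.411 -0.267  0.01 ]
long [ 0.57  -0.278  0.01 ]
plate1 [0.759 0.3   0.015]
plate2 [ 0.496 -0.057  0.015]
corner [0.682 0.091 0.02 ]
brush [0.4   0.052 0.02 ]
cam in tool [ 0.082  0.001 -0.082] axes [[-0.0, -0.949, -0.315], [1.0, -0.0, 0.0], [-0.0, -0.315, 0.949]] 59.8139155065895
```

```bash
python3 - <<'E'
from h import *
R=r.state()["ee_rot"]; R=down(-65)
print(R.round(2).tolist())
for i,(x,y) in enumerate([(.40,-.30),(.42,-.22)]):
    r.move_ptp(np.array([x,y,.30]),R); r.pause(.3)
    c,im,d=shot("wrist",f"s{i}")
    P=cloud(c,d); print(P[210,280], r.state()["time"])
a=cv2.resize(cv2.imread("pics/s0.png"),(400,300)); b=cv2.resize(cv2.imread("pics/s1.png"),(400,300))
cv2.imwrite("pics/s01.png",np.hstack([a,b]))
E
```

```text
[[0.91, 0.42, 0.0], [0.42, -0.91, 0.0], [0.0, 0.0, -1.0]]
[ 3.65334888e-01 -3.19469404e-01  2.80317429e-04] 1.4333
[ 0.38809242 -0.23833892  0.00920004] 2.2083
```

View pics/s01.png

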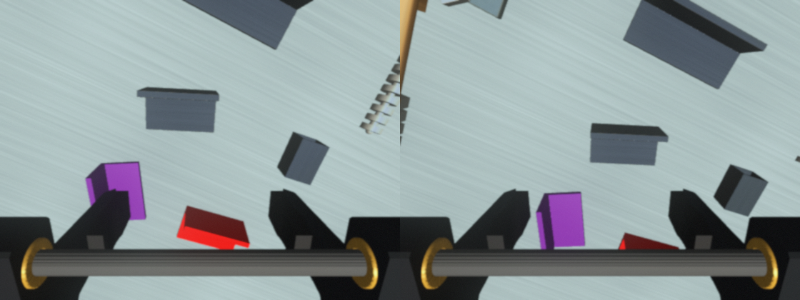

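```bash
python3 - <<'E'
from h import *
for n in("s0","s1"):
    c,im,d=load(n); P=cloud(c,d)
    g=cv2.cvtColor(im,cv2.COLOR_RGB2GRAY); hsv=cv2.cvtColor(im,cv2.COLOR_RGB2HSV)
    u,v=proj(c,np.array([.411,-.267,.01]))
    m=((g<120)&(np.arange(420)[:,None]<265)).astype(np.uint8)
    k,lab,st,ce=cv2.connectedComponentsWithStats(m)
    i=min(range(1,k),key=lambda i:np.hypot(*(ce[i]-[u,v]))+1e3*(st[i,4]<300))
    M=lab==i; print(n,(u,v),st[i],ce[i], "gray pct",np.percentile(g[M],[5,25,50,75,95]))
    z=P[...,2][M]; print("z hist",np.histogram(z,bins=np.arange(-.01,.08,.01)))
    for lo,hi,h in((.055,.07,.06),(.003,.015,.008)):
        Q=M&(P[...,2]>lo)&(P[...,2]<hi); X=P[Q]; print(" mean z",X[:,2].mean(),X[:,2].std(),Q.sum())
        Q=cv2.morphologyEx(Q.astype(np.uint8),cv2.MORPH_OPEN,np.ones((3,3)))
        vv,uu=np.nonzero(Q); W=np.array([onplane(c,a,b,h)[:2] for a,b in zip(uu,vv)])
        rc=cv2.minAreaRect((W*1000).astype(np.float32)); print(" rect mm",rc, cv2.boxPoints(rc).round(1).tolist())
c,im,d=load("s0"); cv2.imwrite("pics/s0c.png",cv2.resize(im[90:220,150:350,::-1],(800,520),interpolation=cv2.INTER_CUBIC))
E
```

```text
s0 (np.float64(252.2133066378094), np.float64(153.3617497116955)) [ 193  122  113   63 5777] [251.33166003 152.12999827] gray pct [59. 91. 92. 94. 98.]
z hist (array([   0, 4174,  107,   94,  101,  109,  646,  516]), array([-0.01,  0.  ,  0.01,  0.02,  0.03,  0.04,  0.05,  0.06,  0.07]))
 mean z 0.05985851292826483 0.0009636342849528852 1102
 rect mm ((434.2442321777344, -257.78759765625), (8.390379905700684, 97.20285034179688), 21.93572235107422) [[412.20001220703125, -214.3000030517578], [448.5, -304.3999938964844], [456.29998779296875, -301.29998779296875], [420.0, -211.10000610351562]]
 mean z 0.008067092348615839 0.0009313742473958571 4235
 rect mm ((403.5932922363281, -269.8665466308594), (45.05167007446289, 98.29811096191406), 22.045578002929688) [[364.29998779296875, -232.8000030517578], [401.20001220703125, -323.8999938964844], [442.8999938964844, -307.0], [406.0, -215.89999389648438]]
s1 (np.float64(313.5919197196378), np.float64(202.41026135441086)) [ 267  173  108   58 5213] [314.95530405 200.73450988] gray pct [49.  82.  90.  92.  96.4]
z hist (array([   0, 3130,  203,  213,  241,  249,  664,  489]), array([-0.01,  0.  ,  0.01,  0.02,  0.03,  0.04,  0.05,  0.06,  0.07]))
 mean z 0.05971547461237569 0.0012414650920962115 1019
 rect mm ((434.4891357421875, -257.35833740234375), (9.03176498413086, 98.07624053955078), 21.94594955444336) [[412.0, -213.60000610351562], [448.6000061035156, -304.5], [457.0, -301.20001220703125], [420.3999938964844, -210.1999969482422]]
 mean z 0.00817439766047858 0.0011618413993087393 3210
 rect mm ((410.5014953613281, -266.9147644042969), (59.95506286621094, 98.2508773803711), 21.855554580688477) [[364.3999938964844, -232.5], [401.0, -323.70001220703125], [456.6000061035156, -301.29998779296875], [420.0, -210.1999969482422]]
```

View pics/s0c.png

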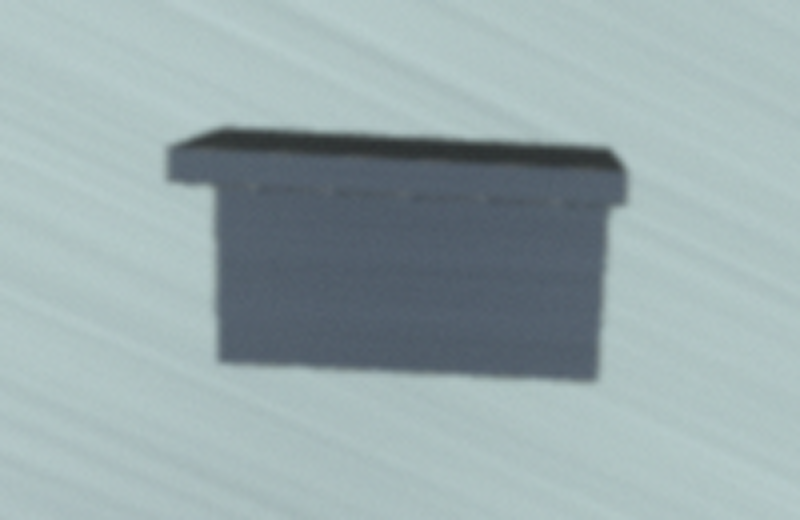

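The crop shows one dark steel angle: the upright leg's top strip runs along the far edge and the flat leg points towards the robot. Both views measure it at about 98 × 60 mm, with the upright 60 mm high, so it is the short angle. Its heel axis heads about 22°, and the butt end is at about (0.416, -0.212). Next I'll measure the fixture.

```bash
python3 - <<'E'
from h import *
R=down(-90)
for i,(x,y) in enumerate([(.60,.0),(.60,.09)]):
    r.move_ptp(np.array([x,y,.34]),R); r.pause(.3)
    c,im,d=shot("wrist",f"p{i}"); P=cloud(c,d)
    print(r.state()["time"])
    for lo,hi in((.010,.020),(.050,.060),(.070,.080)):
        M=(P[...,2]>lo)&(P[...,2]<hi)&(np.arange(420)[:,None]<300); X=P[M]; print(lo,M.sum(),X.mean(0).round(4),np.percentile(X,[2,98],axis=0).round(3).tolist())
cv2.imwrite("pics/p01.png",np.hstack([cv2.resize(cv2.imread(f"pics/p{i}.png"),(400,300)) for i in(0,1)]))
E
```

```text
3.6667
0.01 46744 [0.6309 0.1373 0.015 ] [[0.506, -0.046, 0.013], [0.753, 0.292, 0.017]]
0.05 6969 [0.6122 0.089  0.0551] [[0.519, -0.259, 0.051], [0.704, 0.169, 0.06]]
0.07 5059 [0.6379 0.1073 0.0743] [[0.532, -0.045, 0.07], [0.696, 0.277, 0.077]]
4.4667
0.01 48906 [0.6332 0.1446 0.0151] [[0.507, -0.043, 0.013], [0.753, 0.294, 0.017]]
0.05 6332 [0.6134 0.1133 0.055 ] [[0.519, 0.001, 0.052], [0.705, 0.178, 0.057]]
0.07 5128 [0.637  0.1097 0.0744] [[0.532, -0.045, 0.07], [0.696, 0.282, 0.077]]
```

View pics/p01.png

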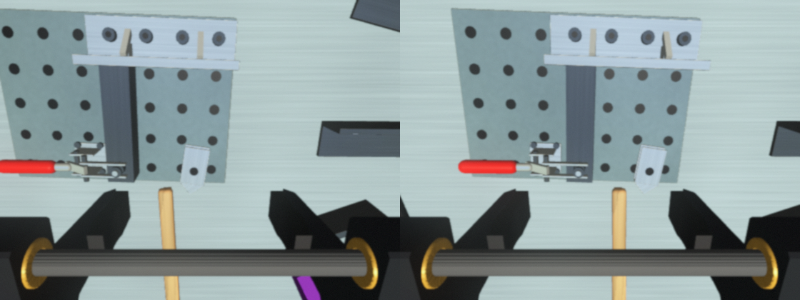

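The plate fills most of both views. In p0 the fence strip is at (155,60), the clamped tube at (117,125) and the magnet at (195,165), by the robot-side edge. The place for the angle, to the right of the tube and in front of the fence, is free.

```bash
python3 - <<'E'
from h import *
def line(x,y,deg=1):
    for _ in range(4):
        p=np.polyfit(x,y,1); e=y-np.polyval(p,x); k=abs(e)<max(2*e.std(),3e-4); x,y=x[k],y[k]
    return p,e[k].std(),len(x)
for n in("p0","p1"):
    c,im,d=load(n); P=cloud(c,d); rows=np.arange(420)[:,None]
    Z=P[...,2]; M=(Z>.070)&(Z<.08)&(P[...,0]>.655)&(P[...,0]<.73)&(rows<300)
    E=[]
    for u in range(560):
        v=np.nonzero(M[:,u])[0]
        if len(v)>3: E.append(onplane(c,u,v.max()+.5,.075)[:2])
    E=np.array(E); F=line(E[:,1],E[:,0]); print(n,"fence x(y)",F, "y range",E[:,1].min(),E[:,1].max(),"z",P[M][:,2].mean())
    M=(Z>.050)&(Z<.06)&(P[...,1]>.03)&(P[...,1]<.14)&(P[...,0]>.56)&(P[...,0]<.67)
    T=[];T2=[]
    for v in range(300):
        u=np.nonzero(M[v])[0]
        if len(u)>5: T.append(onplane(c,u.max()+.5,v,.055)[:2]); T2.append(onplane(c,u.min()-.5,v,.055)[:2])
    T=np.array(T);T2=np.array(T2); G=line(T[:,0],T[:,1]);G2=line(T2[:,0],T2[:,1]); print(" tube right y(x)",G,"left",G2,"z",P[M][:,2].mean())
    (a,b),(e,f)=F[0],G[0]; y=(e*b+f)/(1-e*a); x=a*y+b; print(" corner",x,y,"yaw fence",np.degrees(-np.arctan(a)),"tube",np.degrees(np.arctan(e)), "tube width",np.polyval(G2[0],.62)-np.polyval(G[0],.62))
    M=(Z>.024)&(Z<.038)&(P[...,1]<.06)&(P[...,1]>-.1)&(P[...,0]>.47)&(P[...,0]<.60)
    X=P[M]; print(" magnet",len(X),np.percentile(X,[1,99],axis=0).round(3).tolist())
E
```

```text
p0 fence x(y) (array([0.03616759, 0.68057758]), np.float64(0.00024994065861468843), 230) y range -0.051796223248517154 0.1574442254117925 z 0.0749200359921814
 tube right y(x) (array([-0.03530702,  0.11604163]), np.float64(0.00029653215395290675), 100) left (array([-0.03611293,  0.15778889]), np.float64(0.00029286813548425186), 107) z 0.05491108200702642
 corner 0.6839012048199492 0.09189511251902704 yaw fence -2.071347417296743 tube -2.0221031861090157 tube width 0.041247604133053256
 magnet 2285 [[0.472, -0.016, 0.028], [0.562, 0.058, 0.037]]
p1 fence x(y) (array([0.03635981, 0.68050693]), np.float64(0.00025256605551366606), 230) y range -0.051756019654977975 0.15771951734004247 z 0.07496862537925439
 tube right y(x) (array([-0.03517897,  0.11714895]), np.float64(0.00029374491734575293), 108) left (array([-0.04242257,  0.16192214]), np.float64(1.2884992128236951e-17), 105) z 0.05503758972881696
 corner 0.6838916769204577 0.093090346068117 yaw fence -2.0823460511695076 tube -2.014775905186188 tube width 0.04028215720975439
 magnet 2270 [[0.472, -0.015, 0.029], [0.562, 0.059, 0.037]]
```

```bash
python3 - <<'E'
from h import *
th=np.radians(-2.05); A=np.array([[np.cos(th),-np.sin(th)],[np.sin(th),np.cos(th)]]); o=np.array([.684,.0925])
for n in("p0","p1"):
    c,im,d=load(n); P=cloud(c,d); F=(P[...,:2]-o)@A; Z=P[...,2]
    M=((Z>.026)&(Z<.036)&(F[...,0]<-.07)&(F[...,0]>-.184)&(F[...,1]<-.01)&(F[...,1]>-.15)&(np.arange(420)[:,None]<300)).astype(np.uint8)
    k,lab,st,ce=cv2.connectedComponentsWithStats(M); i=1+st[1:,4].argmax(); M=lab==i
    v,u=np.nonzero(M); W=np.array([onplane(c,a,b,.031)[:2] for a,b in zip(u,v)]); F=(W-o)@A*1000
    rc=cv2.minAreaRect(F.astype(np.float32)); print(st[i],F.min(0),F.max(0),rc,cv2.boxPoints(rc).round(0).tolist())
for x in(-.064,-.03):
  for yaw in(-2.05,177.95,-92.05,87.95):
    p=o+A@[x,-.054]; q=r.ik(np.array([*p,.1]),down(yaw)); print(x,yaw,None if q is None else np.round(q,0))
for yaw in(22,202): q=r.ik(np.array([.4343,-.2576,.085]),down(yaw)); print(yaw,None if q is None else np.round(q,0))
E
```

```text
[ 252  205   42   55 1818] [-183.49656585 -114.82787337] [-116.94381606  -69.16079171] ((-152.08370971679688, -91.45191192626953), (39.86024856567383, 66.88148498535156), 83.0276107788086) [[-188.0, -107.0], [-121.0, -115.0], [-116.0, -76.0], [-183.0, -68.0]]
[ 328  205   46   56 1828] [-184.03491729 -114.90113712] [-116.90719498  -68.25407532] ((-152.09356689453125, -91.1310806274414), (40.05592727661133, 66.74336242675781), 83.0347671508789) [[-188.0, -107.0], [-121.0, -115.0], [-117.0, -75.0], [-183.0, -67.0]]
-0.064 -2.05 [-7. 42. 80. -0. 58. -5.]
-0.064 177.95 None
-0.064 -92.05 [-7. 42. 80. -0. 58. 85.]
-0.064 87.95 [ -7.  42.  80.  -0.  58. -95.]
-0.03 -2.05 [-7. 45. 73. -0. 61. -5.]
-0.03 177.95 None
-0.03 -92.05 [-7. 45. 73. -0. 61. 85.]
-0.03 87.95 [ -7.  45.  73.  -0.  61. -95.]
22 [-44.  32. 102.  -0.  46. -66.]
202 [-44.  32. 102.  -0.  46. 114.]
```

The magnet's near corner is at fence-frame (-117, -76) mm. That leaves no room to open the gripper fully in front of the fence, because the back finger needs 61 mm. Instead I'll relax the grip to 3 N and slide the fingers up off the leg. I'll test at the pick-up spot whether the piece slips at 3 N.

```bash
cat >> h.py <<'E'
YAW=-2.05; _t=np.radians(YAW); A=np.array([[np.cos(_t),-np.sin(_t)],[np.sin(_t),np.cos(_t)]]); O=np.array([.684,.0925])
def FP(x,y,z): return np.array([*(O+A@np.array([x,y])),z+.015])   # fence frame (m) -> world
def FW(w): return np.array([*((np.asarray(w)[:2]-O)@A),w[2]-.015])
def rep(tag=""):
    s=r.state(); f=s["wrist_force"]; print(tag,"t%.2f"%s["time"],"F fence",(f[:2]@A).round(2),f[2].round(2),"w%.3f g%.1f"%(s["width"],s["grasp_force"]),"tcp fence mm",(FW(s["tool_pos"])*1000).round(1))
    return s
E
python3 - <<'E'
from h import *
p=np.array([.4343,-.2576]); R=down(22)
r.move_ptp(np.array([*p,.18]),R); r.servo_line(np.array([*p,.085]),rate=.12); r.pause(.2); rep("open")
r.clamp(3); r.pause(.2); rep("3N")
r.servo_line(np.array([*p,.100]),rate=.05); r.pause(.3); rep("up15")
c,im,d=shot("wrist","t0")
E
```

```text
open t7.89 F fence [0.61 0.03] 0.7 w0.995 g0.0 tcp fence mm [-236.8 -359.    70.6]
3N t9.28 F fence [ 0.14 -0.32] 0.05 w0.097 g3.0 tcp fence mm [-237.1 -358.8   70. ]
up15 t10.03 F fence [ 0.7  -1.21] 1.88 w0.092 g3.0 tcp fence mm [-236.8 -359.    85.1]
```

View pics/t0.png

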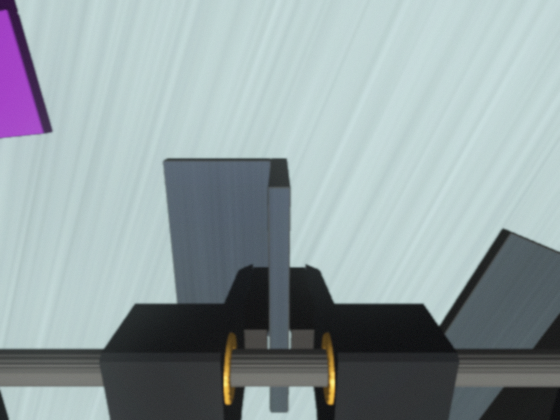

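The piece appears still flat on the table: its butt end face spans about (269–289, 159–187), and there is no weight on the wrist. I'll check the top height numerically, then grip firmly and lift.

```bash
python3 - <<'E'
from h import *
c,im,d=load("t0"); P=cloud(c,d); print("top z",np.median(P[200:250,275:283,2],axis=(0,1)) if 0 else np.median(P[200:250,275:283,2]))
X=onplane(c,279,187,.06); s=r.state(); print("butt top in tool frame mm",(s["ee_rot"].T@(X-s["tool_pos"])*1000).round(1))
g=cv2.cvtColor(im,cv2.COLOR_RGB2GRAY); print(g[155:195:2,279])
p=np.array([.4343,-.2576])
r.servo_line(np.array([*p,.085]),rate=.08); r.clamp(45); r.pause(.2); rep("45N")
r.servo_line(np.array([*p,.20]),rate=.15); r.pause(.3); s=rep("lifted")
c,im,d=shot("wrist","l0"); P=cloud(c,d); X=P[120:300,270:290].reshape(-1,3); L=(X-s["tool_pos"])@s["ee_rot"]*1000
print("leg col (tool x,z):",[(round(a,1),round(b,1)) for a,b in zip(*((P[100:300:8,279]-s["tool_pos"])@s["ee_rot"]*1000)[:,[0,2]].T)])
g=cv2.cvtColor(im,cv2.COLOR_RGB2GRAY); print(g[100:240:4,279])
E
```

```text
top z 0.060062881993489525
butt top in tool frame mm [50.1  0.6 40. ]
[204 180  70  58  56  57  56  56  57  56  54  56  53  52  52  56  83  98
  99 100]
45N t10.82 F fence [-1.08  0.03] -6.54 w0.086 g45.0 tcp fence mm [-237.1 -358.7   69.9]
lifted t12.04 F fence [ 0.01 -0.29] -7.32 w0.089 g45.0 tcp fence mm [-237.1 -358.7  184.5]
leg col (tool x,z): [(np.float64(76.1), np.float64(198.8)), (np.float64(70.4), np.float64(199.7)), (np.float64(64.7), np.float64(199.8)), (np.float64(58.9), np.float64(199.5)), (np.float64(53.0), np.float64(199.6)), (np.float64(47.0), np.float64(200.0)), (np.float64(41.1), np.float64(198.8)), (np.float64(34.8), np.float64(200.2)), (np.float64(28.6), np.float64(199.8)), (np.float64(49.6), np.float64(67.7)), (np.float64(49.6), np.float64(52.9)), (np.float64(49.8), np.float64(39.7)), (np.float64(49.5), np.float64(30.6)), (np.float64(48.7), np.float64(24.4)), (np.float64(45.9), np.float64(25.2)), (np.float64(43.3), np.float64(24.9)), (np.float64(41.1), np.float64(23.8)), (np.float64(38.3), np.float64(24.1)), (np.float64(35.4), np.float64(24.8)), (np.float64(33.1), np.float64(23.7)), (np.float64(30.1), np.float64(24.1)), (np.float64(27.2), np.float64(24.3)), (np.float64(24.7), np.float64(23.6)), (np.float64(21.2), np.float64(24.7)), (np.float64(18.9), np.float64(23.5))]
[224 223 221 220 222 224 222 222 221 223 225 227 226 223 221 221 212  63
  65  61  62  59  59  60  59  66 110 111 110 110 108 109 107 110 109]
```

Held level, with the butt end 49.6 mm ahead of the grasp centre and the underside 84.5 mm below the TCP. The wrist reads 7.3 N of weight. Now I'll carry it to the plate and set it down with its back 35 mm from the fence and a 4 mm gap to the tube.

```bash
python3 - <<'E'
from h import *
R=down(YAW); x,y=-.039,-.0536
r.move_ptp(FP(x,y,.20),R); r.servo_line(FP(x,y,.093),rate=.12); r.pause(.3); s=rep("above"); 
f0=s["wrist_force"][2]; z=.093
while z>.078:
    z-=.001; r.servo_line(FP(x,y,z),rate=.03); r.pause(.05); f=r.state()["wrist_force"][2]
    if f>f0+4: break
s=rep("down z=%.4f"%z)
r.clamp(3); r.pause(.3); rep("3N")
r.servo_line(FP(x,y,z+.020),rate=.04); rep("slid20")
r.servo_line(FP(x,y,z+.060),rate=.05); rep("off")
r.servo_line(FP(x,y,z+.10),rate=.15); rep("off")
r.move_ptp(FP(-.05,-.07,.25),down(-90+YAW)); r.pause(.2); c,im,d=shot("wrist","q0"); rep()
E
```

```text
above t14.80 F fence [-0.29  0.41] -6.97 w0.088 g45.0 tcp fence mm [-38.9 -53.6  93.4]
down z=0.0830 t17.80 F fence [-3.07 -0.19] 6.17 w0.087 g45.0 tcp fence mm [-38.6 -53.6  84.2]
3N t18.32 F fence [2.57 0.13] 2.48 w0.092 g3.0 tcp fence mm [-38.6 -53.7  83.2]
slid20 t18.97 F fence [-2.36  0.14] 2.85 w0.089 g3.0 tcp fence mm [-38.9 -53.6 103.6]
off t19.92 F fence [ 0.05 -0.68] 0.27 w0.004 g0.0 tcp fence mm [-39.1 -53.6 142.7]
off t20.33 F fence [-0.75  0.27] -1.87 w0.004 g0.0 tcp fence mm [-39.1 -53.6 182.6]
 t21.96 F fence [-0.21  0.4 ] 0.01 w0.008 g0.0 tcp fence mm [-50.  -70.  249.8]
```

View pics/q0.png

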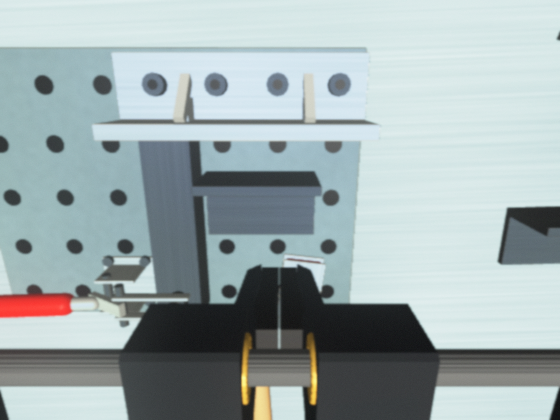

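The angle stands on its flat leg, with the upright's top strip at (258,183) parallel to the fence (strip at (240,130)) and beside the tube (172,220). The magnet (303,268) is undisturbed. Now I'll push it to the tube, then to the fence, with the closed fingers under a force guard.

```bash
cat >> h.py <<'E'
def leg(name):
    c,im,d=load(name); P=cloud(c,d); F=(P[...,:2]-O)@A; Z=P[...,2]
    M=((Z>.070)&(Z<.08)&(F[...,0]<-.003)&(F[...,0]>-.12)&(F[...,1]<.01)&(F[...,1]>-.14)&(np.arange(420)[:,None]<255)).astype(np.uint8)
    k,lab,st,ce=cv2.connectedComponentsWithStats(M); M=lab==1+st[1:,4].argmax(); v,u=np.nonzero(M)
    W=np.array([onplane(c,a,b,.075)[:2] for a,b in zip(u,v)]); F=((W-O)@A*1000).astype(np.float32)
    return F.min(0),F.max(0),cv2.minAreaRect(F),P[M][:,2].mean()
def push(p,q,fmax,n,rate=.04,hold=.05):
    "step along the line p->q (fence frame) in n steps until the force change against the motion reaches fmax"
    p,q=np.array(p),np.array(q); D=np.array([*(A@(q-p)[:2]),(q-p)[2]]); D/=np.linalg.norm(D)
    r.pause(.2); f0=np.mean([(r.state()["wrist_force"],r.pause(.03))[0] for _ in range(5)],axis=0)
    for i in range(1,n+1):
        t=p+(q-p)*i/n; r.servo_line(FP(*t),rate=rate); r.pause(hold)
        f=-(r.state()["wrist_force"]-f0)@D
        if f>fmax: break
    rep("push %.1fN at %s"%(f,(t*1000).round(1))); return t,f
E
python3 - <<'E'
from h import *
m=leg("q0"); print(m)
fe,bk=m[0][1]/1000,m[1][0]/1000
assert abs(fe+.104)<.006 and abs(bk+.035)<.006
R=down(-90+YAW); x=bk-.015; y0=fe-.0175-.012
r.move_ptp(FP(x,y0,.13),R); r.servo_line(FP(x,y0,.070),rate=.12)
t,f=push((x,y0,.070),(x,y0+.026,.070),5,26)
r.servo_line(FP(x,t[1]-.012,.070),rate=.1); r.servo_line(FP(x,t[1]-.012,.14),rate=.2)
xs=bk-.008-.009-.008
r.servo_line(FP(xs,-.05,.14),rate=.2); r.servo_line(FP(xs,-.05,.078),rate=.12); rep("in corner")
E
```

```text
(array([ -41.47888, -103.48116], dtype=float32), array([-32.787655 ,  -3.8394787], dtype=float32), ((-37.13013458251953, -53.660396575927734), (99.64220428466797, 8.688319206237793), 89.99464416503906), np.float64(0.07470652183071054))
push 6.4N at [ -47.8 -116.    70. ] t28.68 F fence [ 1.18 -6.41] -0.64 w0.002 g2.9 tcp fence mm [ -47.8 -116.7   70. ]
in corner t30.65 F fence [-0.19  0.05] -0.18 w0.009 g0.0 tcp fence mm [-57.4 -50.4  78.6]
```

```bash
python3 - <<'E'
from h import *
z=.078; r.servo_line(FP(-.023,-.05,z),rate=.04); rep("slid")
t,f=push((-.023,-.05,z),(-.009,-.05,z),9,18)
r.servo_line(FP(t[0]-.010,-.05,z),rate=.1); r.servo_line(FP(t[0]-.010,-.05,.14),rate=.2)
# light second push to the tube
x,y0=-.014,-.100-.017-.008
r.servo_line(FP(x,y0-.004,.14),rate=.2); r.servo_line(FP(x,y0,.074),rate=.12)
t,f=push((x,y0,.074),(x,y0+.014,.074),7,14)
r.servo_line(FP(x,t[1]-.008,.074),rate=.1); r.servo_line(FP(-.05,t[1]-.008,.16),rate=.2)
r.move_ptp(FP(-.05,-.07,.25),down(-90+YAW)); r.pause(.2); c,im,d=shot("wrist","q1"); rep()
print(leg("q1"))
E
```

```text
slid t31.67 F fence [-0.18 -0.22] 0.98 w0.007 g0.0 tcp fence mm [-23. -50.  78.]
push 12.8N at [-18.3 -50.   78. ] t33.83 F fence [-12.16  -0.  ] 5.38 w0.006 g5.6 tcp fence mm [-19.4 -50.   77.9]
push 7.7N at [ -14. -115.   74.] t39.16 F fence [-1.32 -7.72] 0.12 w0.005 g4.2 tcp fence mm [ -14.  -116.1   74.1]
 t40.77 F fence [-0.24 -0.03] -0.16 w0.004 g0.0 tcp fence mm [-50.1 -70.6 248.4]
(array([ -7.44833, -99.01009], dtype=float32), array([-2.9504454,  0.2427373], dtype=float32), ((-5.197038650512695, -49.386070251464844), (99.25386047363281, 4.372587203979492), 89.92496490478516), np.float64(0.07496552971730291))
```

View pics/q1.png

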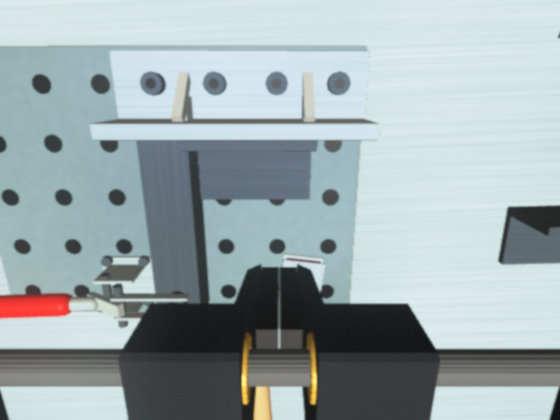

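The angle is now flush: the top strip's front edge lies along the fence (250,146), and it is parallel within 0.1°. Its end is against the tube at (192,172): measured y is -99 to +0.2 mm and the inner face x = -7.4 mm. Now the final diagonal push.

```bash
python3 - <<'E'
from h import *
r.servo_line(FP(-.030,-.05,.11),rate=.2); r.servo_line(FP(-.0225,-.05,.0755),rate=.08); r.pause(.3)
f0=np.mean([(r.state()["wrist_force"],r.pause(.03))[0] for _ in range(6)],axis=0)
def F():
    f=np.mean([(r.state()["wrist_force"],r.pause(.02))[0] for _ in range(4)],axis=0)-f0; return np.array([-(f[:2]@A)[0],f[2]]),(f[:2]@A)[1]
x,z=-.0225,.0755
for i in range(40):
    (fx,fz),fy=F(); 
    if abs(fx-13)<1 and abs(fz-12.5)<1: break
    x+=np.clip((13-fx)*5e-5,-.0006,.0006); z-=np.clip((12.5-fz)*5e-5,-.0006,.0006)
    r.servo_line(FP(x,-.05,z),rate=.02); r.pause(.06)
print(i,"fx,fz,fy",fx,fz,fy,"cmd",x,z); r.pause(.5); print(F()); s=rep()
E
```

```text
8 fx,fz,fy 12.741738327520507 11.512823289209475 -0.6628695522088247 cmd -0.018553994655899148 0.07150886966443858
(array([12.88628796, 12.13914441]), np.float64(-1.0406274568415672))
 t46.37 F fence [-12.92  -0.61] 12.08 w0.006 g10.2 tcp fence mm [-19.4 -50.   72.5]
```

```bash
python3 - <<'E'
from h import *
c,im,d=shot("wrist","z0"); c2,im2,d2=shot("top","z1")
big=cv2.resize(im2[100:220,180:320,::-1],(400,343),interpolation=cv2.INTER_CUBIC)
a=cv2.resize(im[:,:,::-1],(400,343)); cv2.imwrite("pics/z.png",np.hstack([a,big])); rep()
E
```

```text
t46.47 F fence [-13.12  -0.31] 11.73 w0.006 g10.2 tcp fence mm [-19.4 -50.   72.5]
```

View pics/z.png

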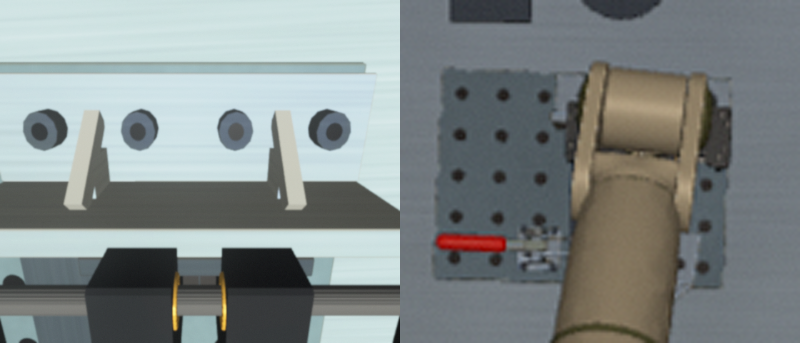

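The left view shows the fingers (200,290) in front of the fence, with no gap visible between the fence edge (200,228) and the angle. In the top view the arm hides the corner. The push is steady at about 13 N towards the fence and 12 N down, so I'm handing in.

```bash
python3 -c "
from plant import r
print(r.job_done())"
```

```text
the job is handed in; nothing more can be done
None
```

I set the short angle in the corner, back against the fence and cut end against the tube, and handed in at about 46 s, with the arm still pushing into its inside corner at about 13 N towards the fence and 12 N down. The last direct measurement of the fit was just before that push, because the arm hid the corner afterwards.

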